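# Clip a glass slide into its stage

## Robot

A 6-joint arm with a two-finger parallel gripper is mounted at the origin on a cart in front of the work surface, level with it; the furniture and walls round the work are solid. World frame = base frame: x ahead of the robot, y to its left, z up, the work surface at z = 0. Lengths are in mm, angles in rad, forces in N, time in s.
With the tool pointing down it reaches from about 325 to 775 mm from the base axis. Payload 9.3 kg.
Tool frame: the origin (TCP) lies on the centre line of the jaws, within the pads' length; the fingertips stand env.tip_reach ahead of it and the grasp point (between the pads) lies 5 mm behind it (env.tip_reach is the distance from the TCP to the fingertips, in mm); z points along the fingers, x is the direction in which the jaws open and shut, and the axes are right-handed (so a half turn about z gives the same grasp; the last joint's range is limited). The gripper opens to 85 mm and grips with 20 to 120 N. Pads are 22 mm wide; open, the fingers measure 114 mm over their backs; the gripper's body (76 mm by 85 mm) begins 54 mm behind the grasp point. The pads swing forward as they close: fully open they stand 13 mm farther back than shut.
Start: joints at [-1.373, 0.259, 0.021, 1.334, 0, 1.418], TCP at [189, -516.503, 245.279] pointing down, gripper open.
Joint ranges: [-3.04, 3.04], [-0.91, 1.82], [-1.04, 1.36], [-1.92, 1.95], [-1.52, 1.45], [-3.14, 3.14]. Speed limits (rad/s): [2.22, 2.22, 2.79, 3.14, 3.14, 3.14].

## Interface

Orientations are given as [roll, pitch, yaw] about the fixed x, y, z axes, in that order (R = Rz(yaw) Ry(pitch) Rx(roll)).
In Python, from bench import env gives the robot as it stands.
- The arm moves only by the tool send_rows, never from a script. Its argument "series" is a list of rows, each a list of 3 entries, a list of its own where there are three numbers: the opening, from 0 (shut) to 1 (fully open), then the shift along the world's x, y, z in cm, then the turn about the world's z in degrees. In form: [[hand, [dx, dy, dz], yaw], ...]. A call has 1 to 8 rows; each row is the pose to reach, as a shift and turn from the pose commanded when the call began; what a row does not reach only later rows make up. A row lasts 1/10 s, in which the tool goes at most 50 mm and 8.59 degrees, less where a joint would pass 70% of its speed; a pose out of reach is approached as far as the arm can. A call with a gripper value outside its range is refused whole. The fingers move at their own pace and stop on an object; "newtons" is the grip in N (left out, the last holds). Time passes only in rows, so rows that repeat a pose let the fingers close. It gives the time, the measured TCP pose, the force and the opening at its end, in the units of the state.
- env.observe(): the state, without advancing time (a new reading comes with each control period).
- env.snapshot(name): name is "side" or "top"; returns (picture, depth): 384x512x3 uint8, blue, green, red; 384x512 float32, mm along the optical axis (not along the pixel's ray), 0 where there is no reading.
- env.camera_model(name): a dict with "K" (3x3 intrinsics, pixels), "position" and "rotation" of the camera in the world. Camera axes: x right, y down, z forward; pixel columns grow to the right and rows downward; lengths in mm; the calibration is good to about 2 mm. A picture is of the moment at which its call begins. camera_model takes no time and is no camera call.
- env.hand_in(): hands the job in, once; it reports no verdict.
The state is a dict: "time": time; "joint_pos": joint angles; "joint_velocities": joint speeds; "joint_torque": joint torques, N m; "position": TCP position; "eef_rot": TCP orientation; "force": force on the tool from outside, world axes, zero at the start; "wrist_torque": the same for the moment, N m; "finger_gap": finger opening in mm.
Only numpy, scipy, OpenCV 4.12 (cv2) and the standard library are available. Lean on these libraries where they do the work, as an engineer would, in place of code of your own. Each camera call takes 0.05 s, during which the arm holds its last target.

## Task

Pick up the framed glass slide by its grip post, lay it flat on the open end of the metal stage and slide it gently home between the rails under the two sprung clips, so that they ride up over it by themselves and snap down into its groove. Push until you feel the spring buffer at the end just give, without ramming it; do not force the glass down on the stage and do not touch the clips with the gripper. Leave the slide clipped in, lying flat and let go.

Things in the scene. Friction and masses are not known exactly. Their poses are not given: they have to be found in the camera images.
- slide_grip (a point): Grip point on the loose slide's upright square post (grey plastic, 14 x 14 mm, faces along the slide's x and y), 12 mm below its top, 30 mm above the slide's underside, 24 mm above the plate's top. The post is on the middle line, 45 mm behind the plate's centre: the slide's leading edge is 100 mm ahead (+x) of this point, its back edge 10 mm behind. x = along the slide to its leading edge, z = up.
- slide_center (a point): Centre of the slide's plate, 3 mm above its underside; axes as slide_grip. The plate is a grey plastic frame with a glass window, 110 (x) x 50 (y) x 6 mm, about 80 g. Across its top, centred 20 mm ahead (+x) of this point, runs a groove 2.5 mm deep with a 4 mm flat floor and sloped sides.
- stage: Fixed dark steel bed, 212 x 90 mm. Origin: on the worktop, middle of the width; the flat bed is 20 mm above it and runs from x = -100 (open end) to +112 mm. The slide goes in along +x, z is up. Polished: friction about 0.2. Over the far end stands a bridge, the clip bar, its top 53 mm above the worktop, with both clips and the buffer.
- mouth (a point): Point on the bed's surface, on the middle line, 31 mm behind (-x) the stage's origin, axes as the stage: the mouth between the rails. From here back the bed is open at both sides. Ahead of it flared lead-ins narrow from 66 to 53 mm over 16 mm; then two steel rails, 5 mm high with inner faces 53 mm apart, run to x = +52 mm of the stage.
- mid_home (a point): Where slide_center lies when the slide is home, IF the clip bar is in the middle of its slots. The bar is clamped up to 18 mm either way along the stage's x; its place is not measured, so home must be felt. Pushing the slide under the clips takes 1 to 5 N; at home its leading edge meets the buffer and the push rises at once to 6 N and more; stop at 8 to 9 N.
- clip_left (a joint): Angle (rad) of the sprung clip on the stage's +y side (y = +15 mm): bent steel leaf 11 mm wide, its toe 20 mm ahead (+x) of home's centre, its upturned lip starting 14 mm before the toe, its hinge 42 mm beyond. 0 = down, no slide; about 0.11 = riding on the slide; about 0.05 = snapped into the groove. Presses with about 1 N; snapping in, it tugs the slide 1 to 2 N forward.
- clip_right (a joint): The same for the clip on the stage's -y side (y = -15 mm).
- buffer (a joint): Travel (m) of the spring buffer, a 6 mm steel pin on the middle line that the slide's leading edge meets at home: 0 = out, grows as it is pushed in. It yields at 4.5 N, then 2 N per mm, and pushes an overrun slide back to the groove when let go; pushed in 0.2 mm shows it was met, more than 3 mm is ramming. Ease the push before letting go.

How it is judged (in metres and radians):
On the way, in this order (a step that is already met when the one before it is completed fails the run):
1. the slide lies flat on the stage, part way in, and both clips have ridden up on top of it (value of joint each of clip_left, clip_right above 0.085 rad and x of slide_center in the frame of stage between -0.07 and 0.014 m and z of slide_center in the frame of stage below 0.026 m and angle between the x axis of slide_center and the x axis of stage, either way round below 0.08 rad and angle between slide_center's own z axis and vertical below 0.06 rad), for 0.1 s.
2. the slide has been pushed home until the buffer gave a little (0.2 mm) (value of joint buffer above 0.0002 m).
At the end, for the whole second after the job is handed in: Both clips snapped into the slide's groove (0.03 to 0.07 rad); slide flat on the bed (3 mm, 0.06 rad), along the stage (0.08 rad), its centre within 22 mm of the stage's origin along x and 4 mm along y; buffer less than 1.5 mm in; slide at rest and let go (value of joint clip_left between 0.03 and 0.07 rad and value of joint clip_right between 0.03 and 0.07 rad and x of slide_center in the frame of stage between -0.022 and 0.022 m and y of slide_center in the frame of stage between -0.004 and 0.004 m and z of slide_center in the frame of stage below 0.026 m and angle between the x axis of slide_center and the x axis of stage, either way round below 0.08 rad and angle between slide_center's own z axis and vertical below 0.06 rad and value of joint buffer below 0.0015 m and linear speed of slide below 0.01 m/s); the robot touches nothing.
It fails at once if the buffer is rammed: pushed in more than 3 mm (over 10.5 N on it) (value of joint buffer above 0.003 m).
It fails at once if the slide is forced on the stage with more than 25 N (contact force between slide and stage above 25 N).
It fails at once if the gripper's fingers push on a clip (over 1 N) (contact force between the fingers and clip_left above 1 N or contact force between the fingers and clip_right above 1 N).
It also fails if it takes over 58 s, if anything falls off the work surface, if the arm or the gripper's body presses on something with over 40 N, if the wrist force passes 120 N, or if a joint passes its speed limit or range.

## Working session

There is one attempt and no reset: what is moved stays moved. The work goes in short steps, Python scripts to look and compute and a tool call to move; the robot and the scene stay as the last step left them, time stands still between calls to the robot, and variables do not carry over. Pictures are saved under pics/ and viewed, and the job is handed in when it is done.

Besides the shell and the picture viewer there is one more tool, called after "Call:" in YAML: its name, and indented under it one key for each argument. send_rows: Moves the arm, as the interface text tells. Its arguments: {"type":"object","properties":{"series":{"type":"array"},"newtons":{"type":"number"}},"required":["series"]}

```bash
ls; mkdir -p pics; python3 - <<'E'
from bench import env
import cv2,numpy as np
print(env.observe()); print(env.tip_reach)
for n in("side","top"):
    p,d=env.snapshot(n); cv2.imwrite(f"pics/{n}0.png",p); np.save(f"pics/{n}0.npy",d); m=env.camera_model(n); print(n,m)
E
```

```text
pics
{'time': 0.0, 'joint_pos': array([-1.37259151e+00,  2.59202987e-01,  2.07515833e-02,  1.33371476e+00,
       -2.34496307e-06,  1.41818147e+00]), 'joint_velocities': array([ 0.00092337, -0.00060814,  0.00046331,  0.00016706, -0.00131486,
        0.00064765]), 'joint_torque': array([-7.06771925e-05, -5.55643702e+01,  3.44526315e+01,  1.36376586e-02,
       -2.85783608e-04, -8.89236759e-06]), 'position': array([ 188.95054742, -516.23618053,  244.65629371]), 'eef_rot': array([-3.14138672e+00,  1.35427551e-03, -1.21997651e+00]), 'force': array([0.05136817, 0.22098566, 0.04215266]), 'wrist_torque': array([ 0.01302337, -0.03832837, -0.01899781]), 'finger_gap': 85.47457984392588}
14.0
side {'K': array([[468.10767571,   0.        , 263.36787417],
       [  0.        , 468.10767571, 192.39355662],
       [  0.        ,   0.        ,   1.        ]]), 'position': array([237.90134543, 972.865129  , 527.44648723]), 'rotation': array([-1.97287095, -0.00644818, -2.90265063])}
top {'K': array([[381.03153374,   0.        , 251.90971857],
       [  0.        , 381.03153374, 193.1847408 ],
       [  0.        ,   0.        ,   1.        ]]), 'position': array([381.14677266, -81.0462553 , 915.91499967]), 'rotation': array([-2.9846983 , -0.03660656, -1.54450296])}
```

View pics/side0.png

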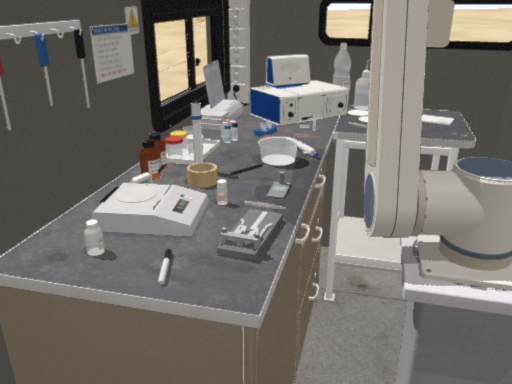

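View pics/top0.png

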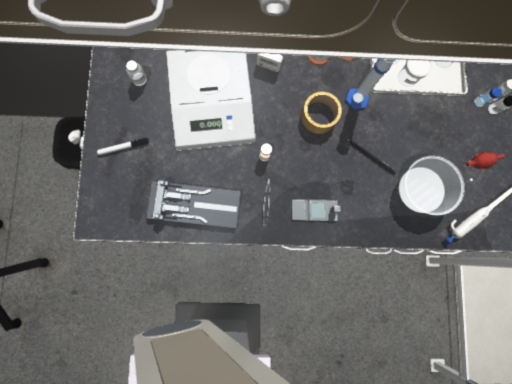

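The top view shows the stage at about (148–240, 180–228), with its clip bar at the left. The slide is at (292–338, 199–222), with its post at the right, about (336, 209). Both seem to face image-left. Next I'll measure them from the depth.

```bash
cat > h.py <<'E'
import numpy as np,cv2
from scipy.spatial.transform import Rotation as R
from bench import env
def cloud(name,d):
    m=env.camera_model(name);K=m["K"];Rm=R.from_euler("xyz",m["rotation"]).as_matrix()
    v,u=np.mgrid[:384,:512].astype(float)
    P=np.stack([(u-K[0,2])/K[0,0]*d,(v-K[1,2])/K[1,1]*d,d],-1)
    return P@Rm.T+m["position"]
def crop(p,u0,u1,v0,v1,s,fn): cv2.imwrite(fn,cv2.resize(p[v0:v1,u0:u1],None,fx=s,fy=s,interpolation=cv2.INTER_CUBIC))
E
python3 - <<'E'
from h import *
np.set_printoptions(precision=1,suppress=True,linewidth=220)
d=np.load("pics/top0.npy");p=cv2.imread("pics/top0.png");P=cloud("top",d)
for c in[(260,230),(110,190),(265,205),(325,205),(230,185)]: print(c,P[c[1],c[0]])
crop(p,140,250,170,240,7,"pics/stage_t.png");crop(p,280,350,185,235,10,"pics/slide_t.png")
s=P[185:235,280:350]; print(s[10:40:2,8:64:3,2].round(0))
s=P[170:240:3,140:250:4,2].round(0);print(s)
ds=np.load("pics/side0.npy");ps=cv2.imread("pics/side0.png");Q=cloud("side",ds)
crop(ps,210,300,165,260,6,"pics/both_s.png")
for c in[(279,190),(282,177),(250,235),(300,160)]: print(c,Q[c[1],c[0]])
E
```

```text
(260, 230) [ 437.8 -132.2    6.1]
(110, 190) [524.1 231.5  -2. ]
(265, 205) [ 498.7 -143.1    2.5]
(325, 205) [ 502.5 -288.3    7.4]
(230, 185) [545.1 -56.9   2. ]
[[ -0.   2.   1.   2.   1.  -2.   4.  -1.  -0.   2.  -0.   2.   0.   3.   1.   2.  -0.   3.   0.]
 [  3.   0.   4.   1.  -2.  -1.   1.   2.  -3.  -0.   1.  -0.   1.   0.  -1.   1.   2.   3.   3.]
 [ -0.   3.  -1.   1.   4.   2.   1.  -0.   2.   3.   3.   1.   1.  -2.   0.   2.   2.   3.   3.]
 [ -1.   3.   7.   9.   7.   9.   2.   7.   6.   9.   9.   9.   8.   7.   8.   4.   5.   0.   3.]
 [  2.   2.   7.   6.   5.   7.   5.   8.   9.   1.   6.   7.   7.   9.   6.   5.   7.   2.   1.]
 [ -0.   2.   7.   6.   8.   4.   4.   6.   6.   9.   6.   9.   5.   5.   7.   7.   7.   1.   2.]
 [  0.   6.   9.   9.   6.   7.   5.   7.   8.   6.   3.   5.   6.   8.  15.  38.  45.  43.  -1.]
 [  5.   2.   6.   8.   9.   6.   6.   6.   2.   4.   4.   4.   6.   6.  10.  38.  44.  44.  -2.]
 [  1.   2.   9.   7.   9.   6.   4.   9.   5.   5.   6.   7.   5.  10.  10.  38.  45.  46.   4.]
 [ -0.   3.   6.   8.   6.  10.   8.   7.   3.   4.   
[... 3400 characters left out ...]
.   0.   0.  -1.   0.   2.  -3.   0.   1.   0.  -0.   1.   0. 916.   1.  -2.   1.   2.  -1.   1.   1.   2.   3.  -3.   1.   2.   1.   5.]
 [ -0.  -1.   3.   1.  -1.   1.  -0.   2.  -1.   2.  -0.  -2.   1.   1.   3.   2.   3.   2.  -0.   5.   1.  -0.   0.   1.   1.   3.   1.  -0.]
 [  4.   0.   1.   2.   1.   3.   1.   2.  -1.  -1.  -1.   1.   2.   1.   3.   2.   0.   4.   2.   3.  -1.   2.   3.   0.   2.  -2.  -2.   3.]
 [  4.  -1.   1.   1.  -3.  -1.   1.   3.   2.   2.  -2.   0.   3.   0.  -0.  -1.   3.   0.   2.  -1.   2.   5.  -1.   2.   0.   1.   1.   2.]]
(279, 190) [ 485.8 -249.6    5.2]
(282, 177) [ 487.7 -299.8   26.5]
(250, 235) [476.4 103.7  43.4]
(300, 160) [ 474.7 -549.2   -2.6]
```

View pics/stage_t.png

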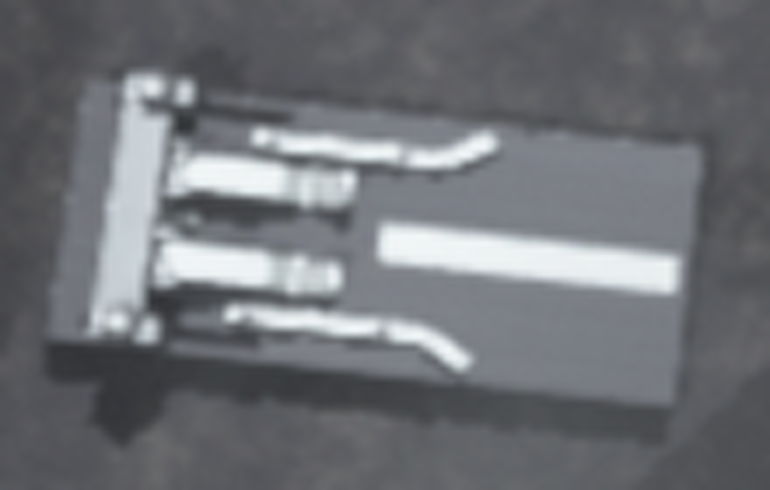

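View pics/slide_t.png

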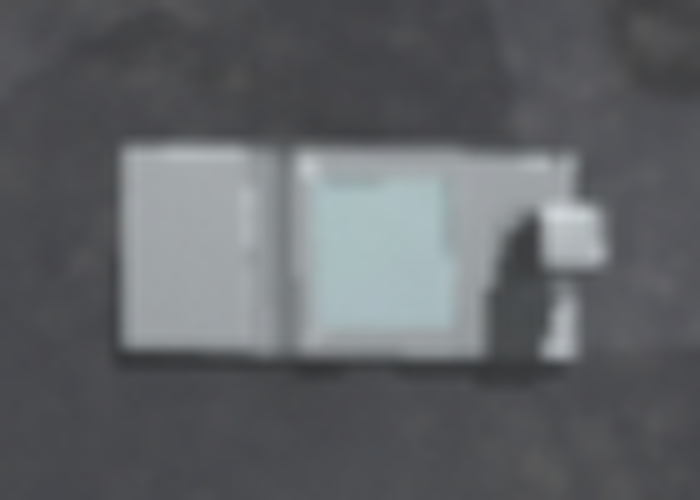

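View pics/both_s.png

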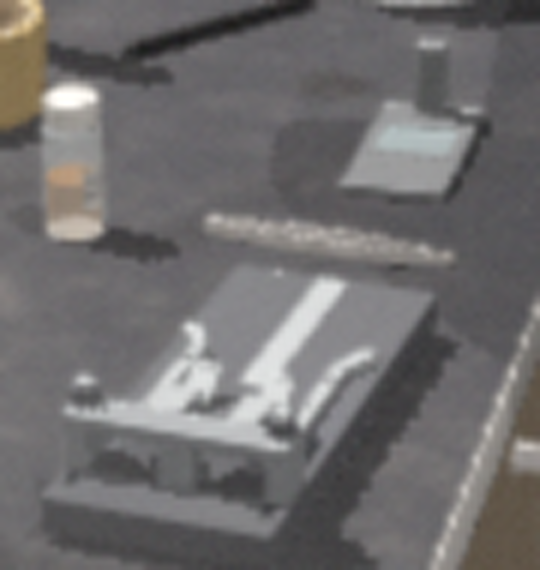

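```bash
python3 - <<'E'
from h import *
np.set_printoptions(precision=2,suppress=True,linewidth=220)
d=np.load("pics/top0.npy");P=cloud("top",d)
u=np.arange(512)[None,:]*np.ones((384,1));v=np.arange(384)[:,None]*np.ones((1,512))
Z=P[...,2]
def rect(mask,name):
    # largest component
    n,l,st,_=cv2.connectedComponentsWithStats(mask.astype(np.uint8),connectivity=8)
    i=1+np.argmax(st[1:,4]);m=l==i
    q=P[m];xy=q[:,:2].astype(np.float32)
    r=cv2.minAreaRect(xy);print(name,m.sum(),"zmed",np.median(q[:,2]),r);return m,q
st=(u>140)&(u<250)&(v>170)&(v<240)
m,q=rect(st&(Z>12)&(Z<100),"stage all")
sl=(u>285)&(u<345)&(v>190)&(v<232)
m,q=rect(sl&(Z>3.5)&(Z<100),"slide")
mp,qp=rect(sl&(Z>36)&(Z<60),"post top"); print(qp[:,:2].mean(0))
E
```

```text
stage all 3428 zmed 21.69544808125994 ((492.4401550292969, 27.85436248779297), (212.10662841796875, 90.3285140991211), 85.3456802368164)
slide 933 zmed 6.959381312700884 ((488.4172058105469, -268.27490234375), (124.72696685791016, 59.2507209777832), 89.8187026977539)
post top 42 zmed 43.33588320752432 ((490.44537353515625, -306.1661682128906), (13.542004585266113, 12.292415618896484), 87.89630889892578)
[ 490.37 -305.9 ]
```

```bash
cat >> h.py <<'E'
def pix2plane(name,u,v,z):
    m=env.camera_model(name);K=m["K"];Rm=R.from_euler("xyz",m["rotation"]).as_matrix()
    r=Rm@np.array([(u-K[0,2])/K[0,0],(v-K[1,2])/K[1,1],1.]);c=np.array(m["position"]);return c+r*(z-c[2])/r[2]
E
python3 - <<'E'
from h import *
np.set_printoptions(precision=1,suppress=True,linewidth=220)
f=lambda x,y,u0,v0,s,z: pix2plane("top",(x+.5)/s-.5+u0,(y+.5)/s-.5+v0,z)
print("stage")
C=[f(x,y,140,170,7,20) for x,y in[(703,145),(672,405),(50,340),(88,80)]]
for c in C: print(c)
C=np.array(C);print("center",C.mean(0),[np.linalg.norm(C[i]-C[i-1]) for i in range(4)])
for a,b in((0,3),(1,2)): t=C[b]-C[a];print("axis deg",np.degrees(np.arctan2(t[1],t[0])))
print("white strip ends",f(682,275,140,170,7,20),f(378,243,140,170,7,20))
print("slide")
C=np.array([f(x,y,280,185,10,6) for x,y in[(577,155),(580,358),(120,352),(122,148)]]);print(C,C.mean(0),[np.linalg.norm(C[i]-C[i-1]) for i in range(4)])
for a,b in((0,3),(1,2)): t=C[b]-C[a];print("axis deg",np.degrees(np.arctan2(t[1],t[0])))
print("post top",f(573,236,280,185,10,42))
# groove
print("groove",f(278,250,280,185,10,6))
d=np.load("pics/top0.npy");P=cloud("top",d);Z=P[...,2]
v,u=np.mgrid[:384,:512]
# least-squares outline fits from depth masks: bed edges
ds=np.load("pics/side0.npy");Q=cloud("side",ds)
m=(abs(Q[...,0]-488)<35)&(abs(Q[...,1]+268)<80)&(Q[...,2]>25)&(Q[...,2]<60)
vv,uu=np.where(m);print("side post",uu.min(),uu.max(),vv.min(),vv.max(),Q[m].mean(0))
E
```

```text
stage
[529.9 -81.6  20. ]
[441.3 -73.9  20. ]
[456.9 133.9  20. ]
[545.4 127.2  20. ]
center [493.4  26.4  20. ] [np.float64(209.3860008332456), np.float64(88.91032744722725), np.float64(208.42885742907362), np.float64(88.73581391893609)]
axis deg 85.73604702936211
axis deg 85.68966354393602
white strip ends [485.2 -75.9  20. ] [492.9  26.8  20. ]
slide
[[ 515.8 -318.7    6. ]
 [ 466.3 -318.9    6. ]
 [ 464.5 -207.5    6. ]
 [ 514.  -207.5    6. ]] [ 490.1 -263.1    6. ] [np.float64(111.16583807350776), np.float64(49.45222424756256), np.float64(111.4445956378886), np.float64(49.509607179083744)]
axis deg 90.91720802864704
axis deg 90.94484030506757
post top [ 491.4 -308.1   42. ]
groove [ 490.3 -245.6    6. ]
side post 279 284 172 177 [ 489.  -300.9   34. ]
```

Call:
send_rows:
  series:
    - [0.6, [4, 3, 0], 8]
    - [0.6, [8, 6, 0], 16]
    - [0.6, [12, 8.5, -1], 24]
    - [0.6, [16, 11.5, -3], 32]
    - [0.6, [20, 14, -5], 40]
    - [0.6, [24, 17, -8], 48]
    - [0.6, [28, 19.5, -11], 56]
    - [0.6, [30.2, 20.8, -13.5], 64]
  newtons: 60

```text
time: 0.9
position: [489.7, -309.0, 112.7]
eef_rot: [3.141, -0.001, -0.097]
force: [0.7, -1.0, -0.1]
finger_gap: 51.1
```

Call:
send_rows:
  series:
    - [0.6, [0, 0, 0], 6.8]
    - [0.6, [0, 0, 0], 6.8]
    - [0.6, [0, 0, 0], 6.8]

```text
time: 1.2
position: [487.9, -310.5, 113.4]
eef_rot: [3.141, 0.0, 0.012]
force: [-0.4, 0.2, -0.4]
finger_gap: 51.1
```

```bash
python3 - <<'E'
from h import *
o=env.observe();print(o["time"],o["position"],np.degrees(o["eef_rot"]),o["finger_gap"],o["force"])
p,d=env.snapshot("side");crop(p,210,300,110,200,6,"pics/s1.png")
p,d=env.snapshot("top");crop(p,270,350,175,245,8,"pics/t1.png")
E
```

```text
1.2 [ 487.89169762 -310.54055122  113.42243827] [1.79992361e+02 6.34684429e-03 7.00604761e-01] 51.10685007098897 [-0.41518756  0.21751714 -0.37123078]
```

```bash
python3 - <<'E'
from h import *
o=env.observe();print(o["time"],o["position"],np.degrees(o["eef_rot"]),o["joint_velocities"])
E
```

```text
1.3 [ 487.71635044 -311.11932786  113.98776966] [ 1.79952343e+02 -5.05242358e-02  6.81835468e-01] [-6.90689453e-03 -3.52500521e-03 -3.43880563e-04  3.12043144e-05
  9.37815557e-05 -1.23718554e-02]
```

View pics/s1.png

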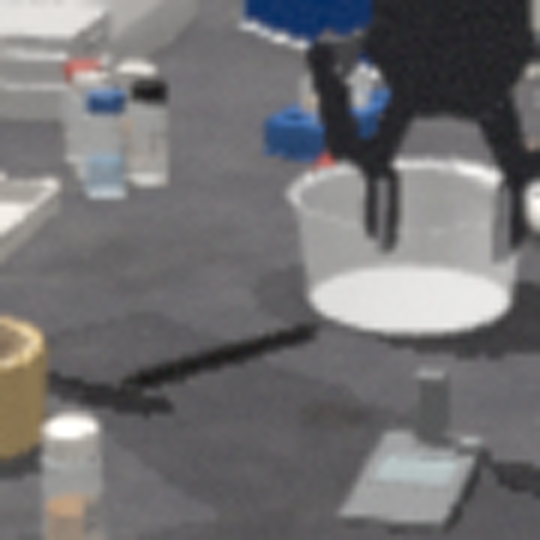

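View pics/t1.png

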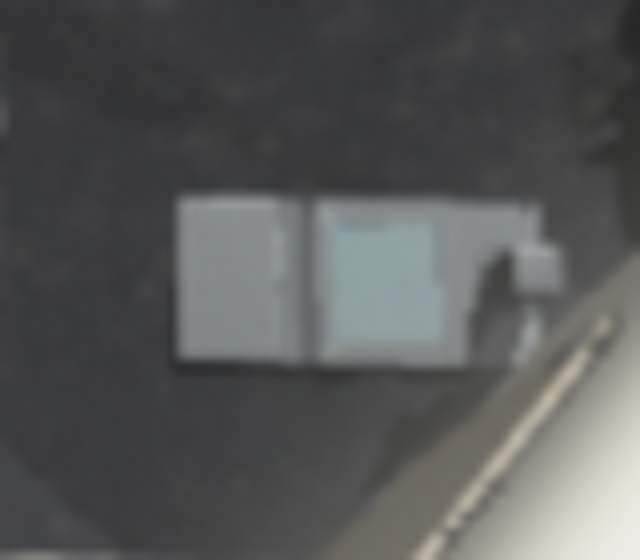

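Call:
send_rows:
  series:
    - [0.6, [0, 0, -1.5], 0]
    - [0.6, [0, 0, -3], 0]
    - [0.6, [0, 0, -3], 0]
    - [0.6, [0, 0, -3], 0]

```text
time: 1.7
position: [487.7, -311.0, 84.0]
eef_rot: [3.141, -0.0, 0.014]
force: [-0.6, -1.1, 0.1]
finger_gap: 51.6
```

Call:
send_rows:
  series:
    - [0.6, [0.33, 0.3, -1.5], 0]
    - [0.6, [0.33, 0.3, -3], 0]
    - [0.6, [0.33, 0.3, -4.5], 0]
    - [0.6, [0.33, 0.3, -5.9], 0]
    - [0.6, [0.33, 0.3, -5.9], 0]
    - [0.6, [0.33, 0.3, -5.9], 0]

```text
time: 2.3
position: [491.5, -307.8, 25.3]
eef_rot: [3.141, -0.001, 0.015]
force: [-0.1, 0.6, 0.5]
finger_gap: 51.1
```

```bash
python3 - <<'E'
from h import *
o=env.observe();print(o["time"],o["position"],np.degrees(o["eef_rot"]),o["force"])
p,d=env.snapshot("side");crop(p,240,310,140,200,10,"pics/s2.png")
E
```

```text
2.3 [ 491.50997955 -307.83424883   25.27598053] [ 1.79964204e+02 -4.22617047e-02  8.58020517e-01] [-0.05445004  0.59129162  0.45229951]
```

View pics/s2.png

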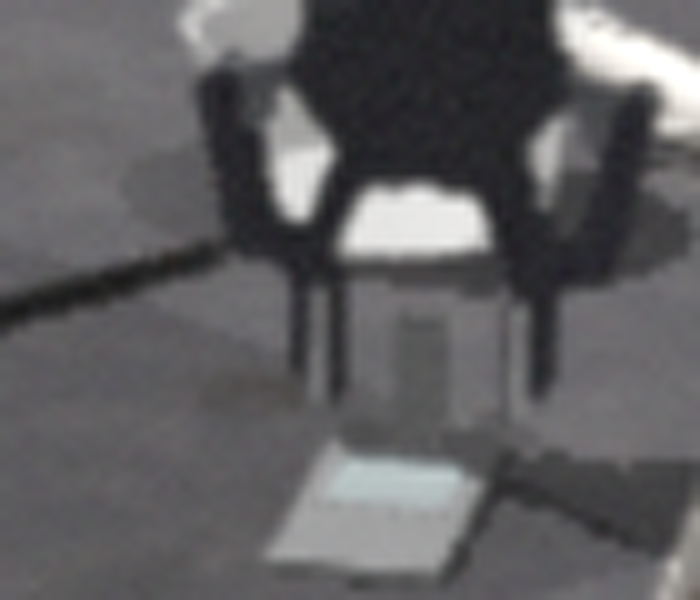

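The post sits between the pads, at about (423, 360) in the crop, with the pads at about 335 and 510. Now I'll close on it.

Call:
send_rows:
  series:
    - [0.1, [0, 0, 0], 0]
    - [0.1, [0, 0, 0], 0]
    - [0.1, [0, 0, 0], 0]
    - [0.1, [0, 0, 0], 0]
    - [0.1, [0, 0, 0], 0]
    - [0.1, [0, 0, 0], 0]
  newtons: 60

```text
time: 2.95
position: [491.6, -307.6, 25.0]
eef_rot: [3.141, -0.001, 0.016]
force: [-1.9, 0.8, 5.6]
finger_gap: 13.3
```

Call:
send_rows:
  series:
    - [0.1, [0, 0, 0.5], 0]
    - [0.1, [0, 0, 2], 0]
    - [0.1, [0, 0, 4], 0]
    - [0.1, [0, 0, 6], 0]
    - [0.1, [0, 0, 7], 0]
    - [0.1, [0, 0, 7], 0]
    - [0.1, [0, 0, 7], 0]

```text
time: 3.65
position: [491.0, -307.2, 93.7]
eef_rot: [-3.141, 0.0, 0.016]
force: [-0.9, -0.5, -1.1]
finger_gap: 13.4
```

```bash
python3 - <<'E'
from h import *
o=env.observe();print(o["time"],o["position"],np.degrees(o["eef_rot"]),o["force"],o["wrist_torque"],o["finger_gap"])
p,d=env.snapshot("side");crop(p,240,310,140,200,10,"pics/s3.png")
p,d=env.snapshot("top");crop(p,270,350,175,245,8,"pics/t3.png");np.save("pics/t3.npy",d);cv2.imwrite("pics/t3full.png",p)
E
```

```text
3.65 [ 491.02971679 -307.15928681   93.70965281] [-1.79979278e+02  2.66423850e-02  8.99364304e-01] [-0.93109719 -0.51457958 -1.06645086] [-0.00162326  0.02763286  0.0033416 ] 13.421729444001402
```

View pics/s3.png

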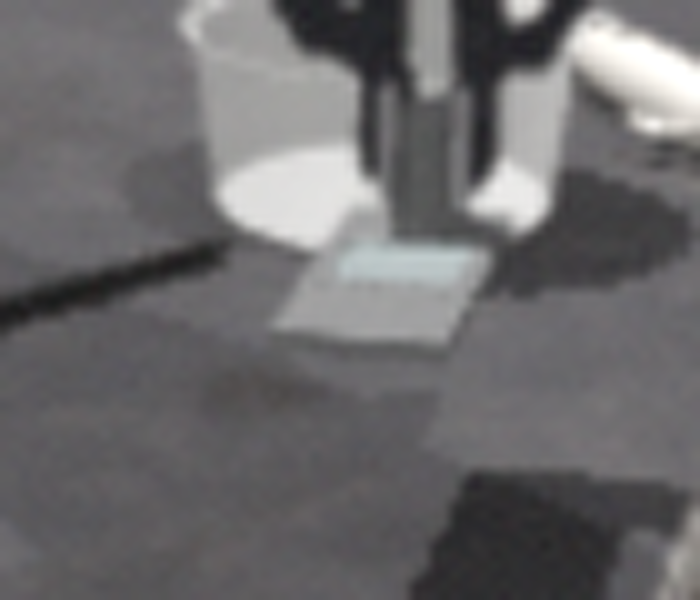

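View pics/t3.png

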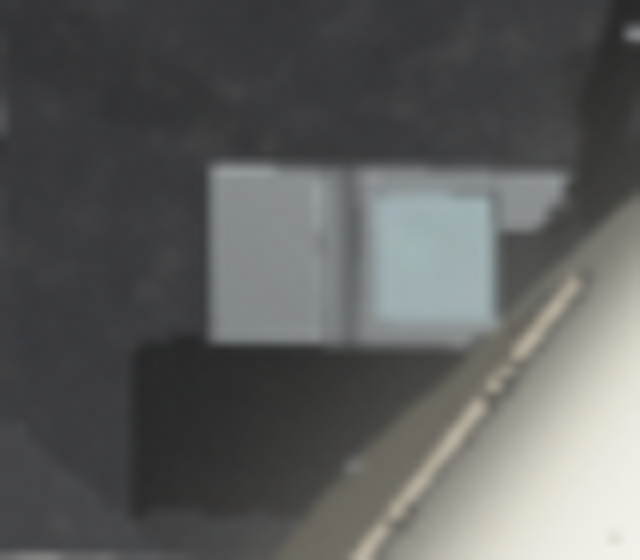

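```bash
python3 - <<'E'
from h import *
np.set_printoptions(precision=3,suppress=True)
d=np.load("pics/t3.npy");P=cloud("top",d)
q=P[197:216,298:311].reshape(-1,3);q=np.vstack([q,P[198:206,311:336].reshape(-1,3)])
q=q[abs(q[:,2]-75)<9]
c,*_=np.linalg.lstsq(np.c_[q[:,:2]-[490,-260],np.ones(len(q))],q[:,2],rcond=None);print(len(q),c,q[:,1].min(),q[:,1].max())
f=lambda x,y: pix2plane("top",(x+.5)/8-.5+270,(y+.5)/8-.5+175,74.7)
print(f(209,163),f(209,344),f(570,170),f(500,344))
E
```

```text
446 [ 0.001  0.013 74.953] -295.7018555225668 -211.4787992833638
[ 514.248 -206.728   74.7  ] [ 463.338 -207.149   74.7  ] [ 515.513 -308.897   74.7  ] [ 465.76  -288.682   74.7  ]
```

Call:
send_rows:
  series:
    - [0.1, [-0.1, 1.5, 0], -0.5]
    - [0.1, [-0.2, 4.5, 0], -1.2]
    - [0.1, [-0.3, 7.5, 0], -2]
    - [0.1, [-0.45, 10.5, 0], -3]
    - [0.1, [-0.6, 13.5, 0], -4]
    - [0.1, [-0.7, 16.5, 0], -4.8]
    - [0.1, [-0.82, 18.8, 0], -5.2]
    - [0.1, [-0.82, 19.3, 0], -5.2]

```text
time: 4.55
position: [482.0, -111.4, 93.8]
eef_rot: [-3.141, 0.002, -0.073]
force: [0.1, -0.5, -0.8]
finger_gap: 12.7
```

Call:
send_rows:
  series:
    - [0.1, [0, 0, -1], 0]
    - [0.1, [0, 0, -2], 0]
    - [0.1, [0, 0, -3], 0]
    - [0.1, [0, 0, -3.5], 0]
    - [0.1, [0, 0, -3.5], 0]
    - [0.1, [0, 0, -3.5], 0]

```text
time: 5.15
position: [483.0, -114.8, 59.1]
eef_rot: [-3.141, 0.0, -0.076]
force: [0.2, 0.3, -2.0]
finger_gap: 12.8
```

```bash
python3 - <<'E'
from h import *
o=env.observe();print(o["time"],o["position"],np.degrees(o["eef_rot"]),o["force"],o["wrist_torque"],o["finger_gap"])
p,d=env.snapshot("side");crop(p,215,305,165,260,6,"pics/s4.png")
p,d=env.snapshot("top");crop(p,140,290,170,240,5,"pics/t4.png");np.save("pics/t4.npy",d);cv2.imwrite("pics/t4full.png",p)
E
```

```text
5.15 [ 483.03709104 -114.7585325    59.08920684] [-1.79993875e+02  2.44439762e-02 -4.34030640e+00] [ 0.24598708  0.29971471 -2.02462455] [-0.04288663 -0.01006916  0.06964976] 12.824484693393359
```

View pics/s4.png

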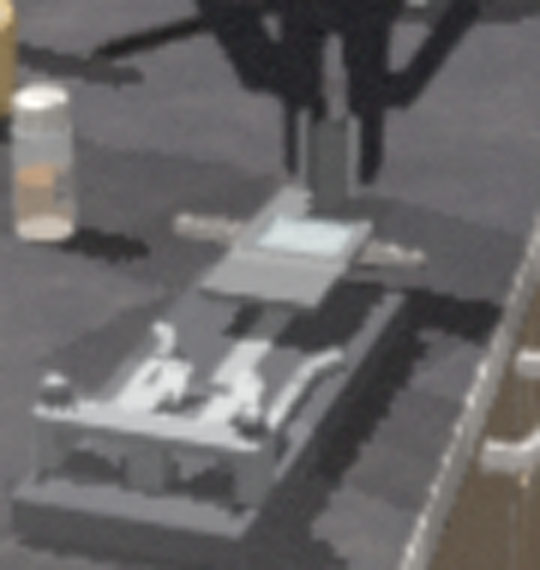

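View pics/t4.png

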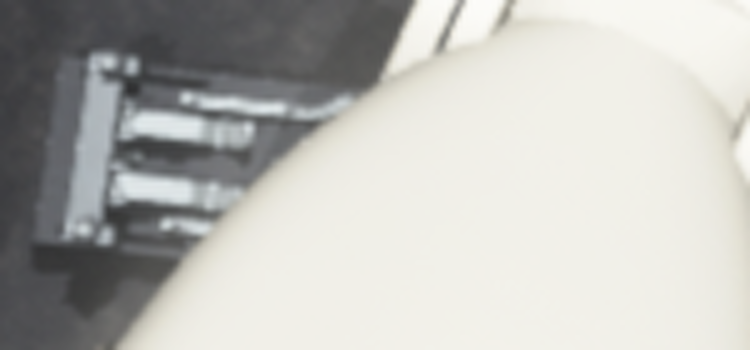

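```bash
python3 - <<'E'
from h import *
np.set_printoptions(precision=2,suppress=True)
f=lambda x,y,z: pix2plane("top",(x+.5)/7-.5+140,(y+.5)/7-.5+170,z)
O=np.array([492.95,20.4]);a=np.array([np.cos(np.radians(85.7)),np.sin(np.radians(85.7))]);n=np.array([-a[1],a[0]])
for nm,x,y,z in[("railU",260,137,25),("railU",400,155,25),("railL",230,315,25),("railL",375,328,25),("flareU",492,142,25),("flareL",462,362,25),("clipU tip",352,187,30),("clipL tip",340,277,30),("strip",682,275,20),("strip",378,243,20)]:
    w=f(x,y,z)[:2]-O;print(nm,w@a,w@n)
E
```

```text
railU 49.47105678884936 -30.364611957419427
railU 2.09106408924665 -29.295426004173887
railL 51.424924275100395 30.28344456159642
railL 3.1189165477895227 29.562396760367722
flareU -28.086353503485817 -37.01549794757312
flareL -26.970954301201967 37.81185319397516
clipU tip 15.99465616162832 -16.091438058762456
clipL tip 16.11804406279764 14.329386514141245
strip -96.5733769455932 0.5439209474589441
strip 6.340484603994897 0.5491448432689838
```

Call:
send_rows:
  series:
    - [0.1, [0, 0, -0.6], 0]
    - [0.1, [0, 0, -1.1], 0]
    - [0.1, [0, 0, -1.1], 0]

```text
time: 5.55
position: [482.6, -114.2, 47.5]
eef_rot: [-3.141, 0.001, -0.075]
force: [-0.7, -0.2, -1.1]
finger_gap: 13.1
```

Call:
send_rows:
  series:
    - [0.1, [0, 0, -0.1], 0]
    - [0.1, [0, 0, -0.1], 0]

```text
time: 5.75
position: [483.1, -114.3, 47.2]
eef_rot: [-3.142, 0.0, -0.075]
force: [-0.1, 0.4, -0.8]
finger_gap: 13.2
```

Call:
send_rows:
  series:
    - [0.1, [0, 0, -0.1], 0]
    - [0.1, [0, 0, -0.1], 0]

```text
time: 5.95
position: [483.1, -114.4, 46.3]
eef_rot: [3.142, -0.0, -0.075]
force: [0.2, 0.7, -1.2]
finger_gap: 12.9
```

Call:
send_rows:
  series:
    - [0.1, [0, 0, -0.05], 0]
    - [0.1, [0, 0, -0.05], 0]

```text
time: 6.15
position: [483.1, -114.4, 45.8]
eef_rot: [3.142, -0.0, -0.075]
force: [0.1, 0.1, -0.9]
finger_gap: 13.2
```

Call:
send_rows:
  series:
    - [0.1, [0, 0, -0.05], 0]
    - [0.1, [0, 0, -0.05], 0]

```text
time: 6.35
position: [483.0, -114.3, 45.2]
eef_rot: [-3.142, 0.0, -0.075]
force: [0.1, -0.3, -1.5]
finger_gap: 13.1
```

Call:
send_rows:
  series:
    - [0.1, [0, 0, -0.05], 0]
    - [0.1, [0, 0, -0.05], 0]

```text
time: 6.55
position: [483.2, -114.4, 45.0]
eef_rot: [3.142, -0.0, -0.075]
force: [0.7, 0.3, 1.2]
finger_gap: 12.8
```

Call:
send_rows:
  series:
    - [0.1, [0.04, 0.5, 0], 0]
    - [0.1, [0.08, 1.0, 0], 0]
    - [0.1, [0.11, 1.5, 0], 0]
    - [0.1, [0.15, 2.0, 0], 0]
    - [0.1, [0.15, 2.0, 0], 0]

```text
time: 7.05
position: [484.7, -93.5, 45.0]
eef_rot: [-3.141, -0.0, -0.074]
force: [0.2, 1.1, 4.7]
finger_gap: 13.0
```

Call:
send_rows:
  series:
    - [0.1, [0.04, 0.5, 0], 0]
    - [0.1, [0.08, 1.0, 0], 0]
    - [0.1, [0.11, 1.5, 0], 0]
    - [0.1, [0.11, 1.5, 0], 0]

```text
time: 7.45
position: [485.9, -78.9, 45.0]
eef_rot: [-3.141, -0.001, -0.075]
force: [0.3, 1.2, 6.5]
finger_gap: 12.9
```

```bash
python3 - <<'E'
from h import *
o=env.observe();print(o["time"],o["position"],np.degrees(o["eef_rot"]),o["force"],o["wrist_torque"],o["finger_gap"])
p,d=env.snapshot("side");crop(p,205,305,165,260,7,"pics/s5.png")
E
```

```text
7.45 [485.90068546 -78.85102321  44.99608645] [-1.79988791e+02 -3.29301332e-02 -4.27400030e+00] [0.28934224 1.18409466 6.45246095] [ 0.32935818 -0.04477588  0.01464774] 12.859724894563744
```

View pics/s5.png

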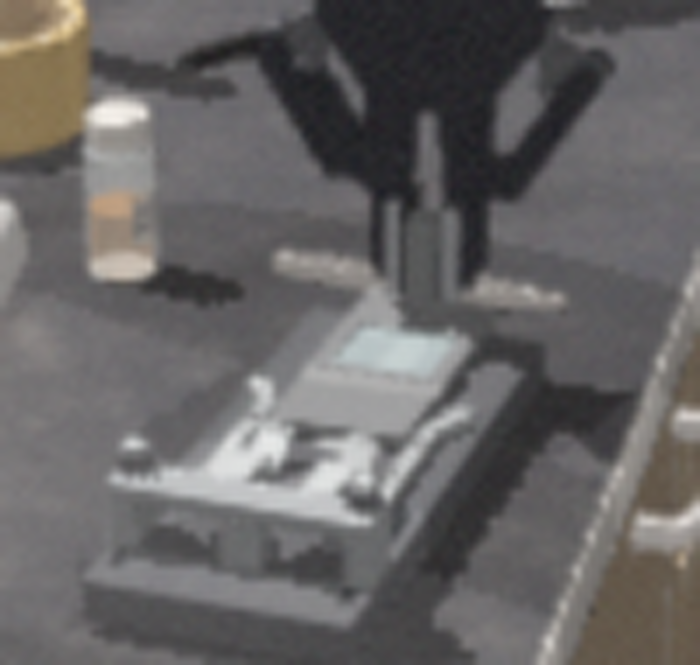

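Call:
send_rows:
  series:
    - [0.1, [0.02, 0.2, 0.03], 0]
    - [0.1, [0.03, 0.4, 0.03], 0]
    - [0.1, [0.05, 0.6, 0.03], 0]
    - [0.1, [0.06, 0.8, 0.03], 0]
    - [0.1, [0.06, 0.8, 0.03], 0]

```text
time: 8.0
position: [486.2, -71.0, 45.0]
eef_rot: [-3.141, 0.0, -0.075]
force: [0.7, 0.6, 1.7]
finger_gap: 12.9
```

Call:
send_rows:
  series:
    - [0.1, [0.02, 0.2, 0], 0]
    - [0.1, [0.03, 0.4, 0], 0]
    - [0.1, [0.05, 0.6, 0], 0]
    - [0.1, [0.05, 0.6, 0], 0]

```text
time: 8.4
position: [486.7, -65.0, 45.0]
eef_rot: [-3.141, 0.0, -0.075]
force: [-0.0, 0.8, 2.0]
finger_gap: 12.8
```

Call:
send_rows:
  series:
    - [0.1, [0.02, 0.2, 0], 0]
    - [0.1, [0.03, 0.4, 0], 0]
    - [0.1, [0.05, 0.6, 0], 0]
    - [0.1, [0.05, 0.6, 0], 0]

```text
time: 8.8
position: [487.2, -59.0, 45.0]
eef_rot: [-3.141, 0.0, -0.075]
force: [-0.6, -0.0, 0.3]
finger_gap: 13.5
```

Call:
send_rows:
  series:
    - [0.1, [0.02, 0.2, 0], 0]
    - [0.1, [0.03, 0.4, 0], 0]
    - [0.1, [0.03, 0.4, 0], 0]

```text
time: 9.1
position: [487.5, -55.1, 45.0]
eef_rot: [-3.141, 0.0, -0.075]
force: [-0.0, 0.5, 0.1]
finger_gap: 13.0
```

Call:
send_rows:
  series:
    - [0.1, [0.02, 0.2, 0], 0]
    - [0.1, [0.03, 0.4, 0], 0]
    - [0.1, [0.03, 0.4, 0], 0]

```text
time: 9.4
position: [487.9, -51.2, 45.0]
eef_rot: [3.141, 0.0, -0.075]
force: [-0.3, -0.6, -1.3]
finger_gap: 12.8
```

```bash
python3 - <<'E'
from h import *
o=env.observe();print(o["time"],o["position"],np.degrees(o["eef_rot"]),o["force"],o["wrist_torque"],o["finger_gap"])
p,d=env.snapshot("side");crop(p,205,305,165,260,7,"pics/s6.png")
p,d=env.snapshot("top");crop(p,140,290,170,240,5,"pics/t6.png")
E
```

```text
9.4 [487.86186811 -51.22256725  45.04472838] [ 1.79992952e+02  2.91082886e-03 -4.29657031e+00] [-0.34971599 -0.56403642 -1.27281074] [-0.14519842 -0.06765161 -0.04069593] 12.795024301843585
```

View pics/s6.png

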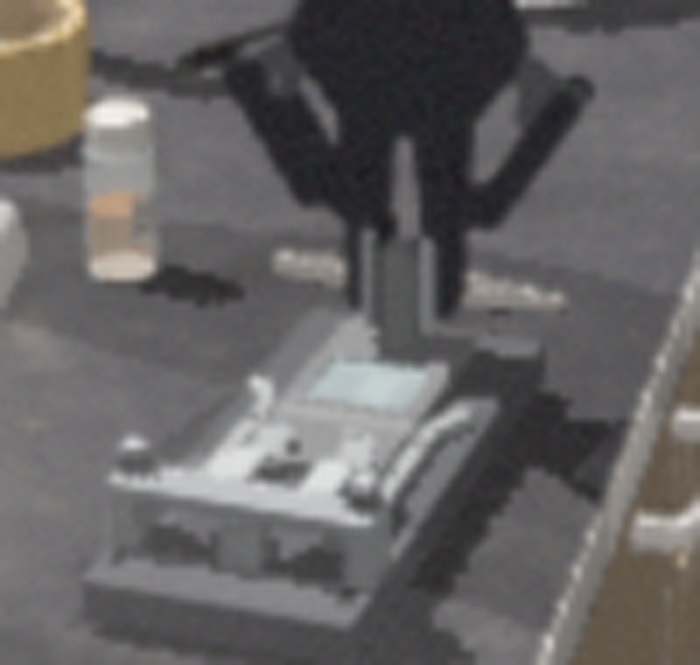

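View pics/t6.png

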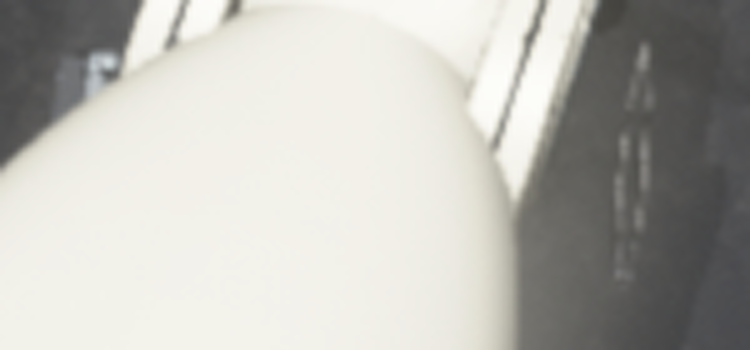

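Call:
send_rows:
  series:
    - [0.1, [0.02, 0.2, -0.01], 0]
    - [0.1, [0.03, 0.4, -0.01], 0]
    - [0.1, [0.03, 0.4, -0.01], 0]

```text
time: 9.8
position: [488.2, -47.2, 45.0]
eef_rot: [-3.141, -0.0, -0.075]
force: [0.2, -1.4, 1.1]
finger_gap: 13.0
```

Call:
send_rows:
  series:
    - [0.1, [0.02, 0.2, 0], 0]
    - [0.1, [0.03, 0.4, 0], 0]
    - [0.1, [0.03, 0.4, 0], 0]

```text
time: 10.1
position: [488.5, -42.8, 45.0]
eef_rot: [-3.141, -0.0, -0.075]
force: [0.0, -0.3, 1.8]
finger_gap: 13.0
```

Call:
send_rows:
  series:
    - [0.1, [0.02, 0.2, 0], 0]
    - [0.1, [0.03, 0.4, 0], 0]
    - [0.1, [0.03, 0.4, 0], 0]

```text
time: 10.4
position: [488.8, -39.0, 45.0]
eef_rot: [-3.141, -0.0, -0.075]
force: [-0.6, 0.8, 0.9]
finger_gap: 12.8
```

```bash
python3 - <<'E'
from h import *
o=env.observe();print(o["time"],o["position"],np.degrees(o["eef_rot"]),o["force"],o["wrist_torque"],o["finger_gap"])
p,d=env.snapshot("side");crop(p,205,305,165,260,7,"pics/s7.png")
E
```

```text
10.4 [488.79520643 -39.00357893  45.00730225] [-1.79977939e+02 -4.37608920e-03 -4.28448210e+00] [-0.58256106  0.84713618  0.91941099] [ 0.0806629  -0.04892264 -0.03990314] 12.78892164596063
```

View pics/s7.png

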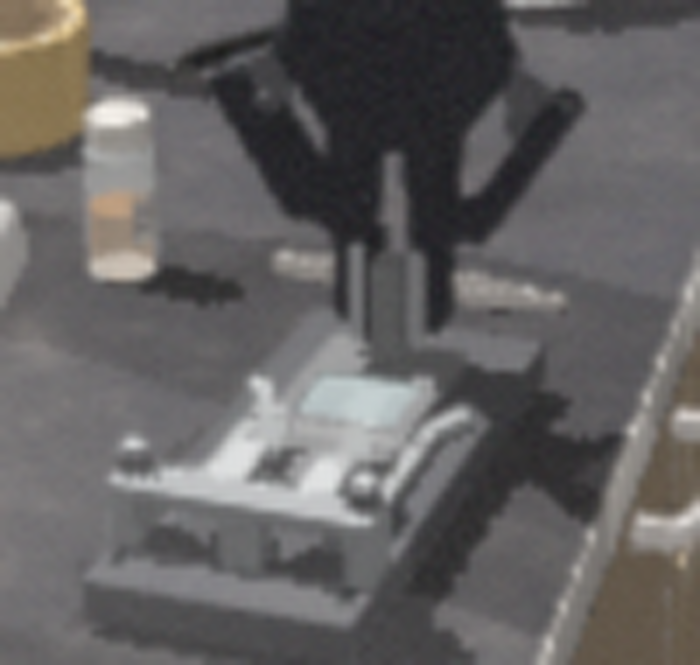

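Call:
send_rows:
  series:
    - [0.1, [0.01, 0.1, 0], 0]
    - [0.1, [0.02, 0.3, 0], 0]
    - [0.1, [0.03, 0.4, 0], 0]
    - [0.1, [0.03, 0.4, 0], 0]

```text
time: 10.85
position: [489.1, -35.2, 45.0]
eef_rot: [-3.141, -0.0, -0.075]
force: [0.2, -0.1, 1.8]
finger_gap: 12.8
```

Call:
send_rows:
  series:
    - [0.1, [0.01, 0.1, 0], 0]
    - [0.1, [0.02, 0.2, 0], 0]
    - [0.1, [0.03, 0.4, 0], 0]
    - [0.1, [0.03, 0.4, 0], 0]

```text
time: 11.25
position: [489.4, -31.1, 45.0]
eef_rot: [-3.141, -0.0, -0.075]
force: [1.1, -0.6, 3.1]
finger_gap: 13.2
```

Call:
send_rows:
  series:
    - [0.1, [0.01, 0.1, 0], 0]
    - [0.1, [0.02, 0.2, 0], 0]
    - [0.1, [0.02, 0.2, 0], 0]

```text
time: 11.55
position: [489.6, -29.2, 45.0]
eef_rot: [-3.141, -0.0, -0.075]
force: [-0.3, -0.3, 3.8]
finger_gap: 12.6
```

Call:
send_rows:
  series:
    - [0.1, [0.01, 0.1, 0], 0]
    - [0.1, [0.02, 0.2, 0], 0]
    - [0.1, [0.02, 0.2, 0], 0]

```text
time: 11.85
position: [489.8, -27.2, 45.0]
eef_rot: [-3.141, -0.0, -0.075]
force: [-0.0, -0.9, 3.3]
finger_gap: 13.1
```

Call:
send_rows:
  series:
    - [0.1, [0.01, 0.1, 0.01], 0]
    - [0.1, [0.02, 0.2, 0.01], 0]
    - [0.1, [0.02, 0.2, 0.01], 0]

```text
time: 12.15
position: [489.9, -25.2, 45.0]
eef_rot: [-3.141, 0.0, -0.075]
force: [0.1, -0.1, 2.7]
finger_gap: 13.0
```

Call:
send_rows:
  series:
    - [0.1, [0.01, 0.1, 0], 0]
    - [0.1, [0.02, 0.2, 0], 0]
    - [0.1, [0.02, 0.2, 0], 0]

```text
time: 12.45
position: [490.1, -23.2, 45.0]
eef_rot: [-3.141, 0.0, -0.075]
force: [-0.1, -0.3, 2.0]
finger_gap: 13.1
```

Call:
send_rows:
  series:
    - [0.1, [0.01, 0.1, 0], 0]
    - [0.1, [0.01, 0.15, 0], 0]
    - [0.1, [0.01, 0.15, 0], 0]

```text
time: 12.75
position: [490.2, -21.7, 45.0]
eef_rot: [-3.141, 0.0, -0.075]
force: [0.0, -0.4, 1.0]
finger_gap: 12.9
```

Call:
send_rows:
  series:
    - [0.1, [0.01, 0.1, 0], 0]
    - [0.1, [0.01, 0.1, 0], 0]

```text
time: 12.95
position: [490.3, -20.7, 45.0]
eef_rot: [-3.141, 0.0, -0.075]
force: [-0.1, -0.8, 0.7]
finger_gap: 13.1
```

Call:
send_rows:
  series:
    - [0.1, [0.01, 0.1, 0], 0]
    - [0.1, [0.01, 0.1, 0], 0]

```text
time: 13.15
position: [490.4, -19.7, 45.0]
eef_rot: [-3.141, 0.0, -0.075]
force: [-0.8, 0.0, 0.5]
finger_gap: 13.3
```

```bash
python3 - <<'E'
from h import *
p,d=env.snapshot("side");crop(p,215,285,200,260,10,"pics/s8.png")
E
```

View pics/s8.png

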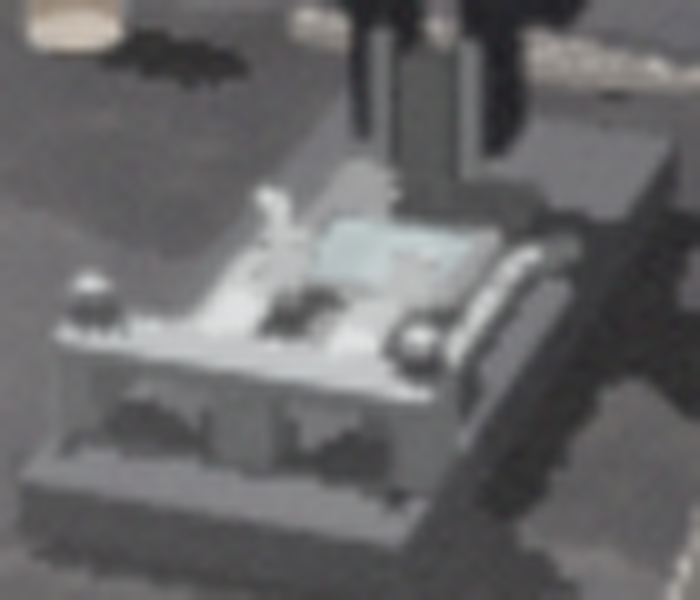

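Call:
send_rows:
  series:
    - [0.1, [0.01, 0.1, 0], 0]
    - [0.1, [0.01, 0.1, 0], 0]

```text
time: 13.4
position: [490.5, -18.7, 45.0]
eef_rot: [-3.141, 0.0, -0.075]
force: [0.2, -0.4, -0.1]
finger_gap: 13.2
```

Call:
send_rows:
  series:
    - [0.1, [0.01, 0.1, 0], 0]
    - [0.1, [0.01, 0.1, 0], 0]

```text
time: 13.6
position: [490.6, -17.7, 45.0]
eef_rot: [-3.141, 0.0, -0.075]
force: [0.0, -0.5, -0.5]
finger_gap: 13.3
```

Call:
send_rows:
  series:
    - [0.1, [0.007, 0.1, 0], 0]
    - [0.1, [0.007, 0.1, 0], 0]

```text
time: 13.8
position: [490.6, -16.6, 45.0]
eef_rot: [-3.141, 0.0, -0.075]
force: [-0.3, 0.8, -1.9]
finger_gap: 12.8
```

Call:
send_rows:
  series:
    - [0.1, [0.007, 0.1, 0], 0]
    - [0.1, [0.007, 0.1, 0], 0]

```text
time: 14.0
position: [490.8, -15.6, 45.0]
eef_rot: [-3.141, 0.0, -0.075]
force: [-0.5, 1.8, -1.1]
finger_gap: 12.8
```

Call:
send_rows:
  series:
    - [0.1, [0.007, 0.1, 0], 0]
    - [0.1, [0.007, 0.1, 0], 0]

```text
time: 14.2
position: [490.8, -14.7, 45.0]
eef_rot: [-3.141, 0.0, -0.075]
force: [-0.1, 2.1, -1.7]
finger_gap: 13.1
```

Call:
send_rows:
  series:
    - [0.1, [0.004, 0.05, 0], 0]
    - [0.1, [0.004, 0.05, 0], 0]

```text
time: 14.4
position: [490.9, -14.3, 45.0]
eef_rot: [-3.142, 0.0, -0.075]
force: [0.3, 1.9, -1.9]
finger_gap: 13.1
```

Call:
send_rows:
  series:
    - [0.1, [0.004, 0.05, 0], 0]
    - [0.1, [0.004, 0.05, 0], 0]

```text
time: 14.6
position: [490.9, -14.0, 45.0]
eef_rot: [3.141, 0.0, -0.075]
force: [-0.5, 0.0, -1.3]
finger_gap: 12.8
```

Call:
send_rows:
  series:
    - [0.1, [0.004, 0.05, 0], 0]
    - [0.1, [0.004, 0.05, 0], 0]

```text
time: 14.8
position: [491.0, -13.5, 45.1]
eef_rot: [3.141, -0.0, -0.075]
force: [-0.3, -0.4, -1.7]
finger_gap: 13.4
```

Call:
send_rows:
  series:
    - [0.1, [0.002, 0.03, 0], 0]
    - [0.1, [0.002, 0.03, 0], 0]

```text
time: 15.0
position: [491.0, -13.1, 45.1]
eef_rot: [3.142, -0.0, -0.075]
force: [0.6, -0.8, -0.8]
finger_gap: 13.2
```

Call:
send_rows:
  series:
    - [0.1, [0.002, 0.03, 0], 0]
    - [0.1, [0.002, 0.03, 0], 0]

```text
time: 15.2
position: [491.1, -12.8, 45.1]
eef_rot: [3.142, -0.0, -0.075]
force: [0.3, -0.8, -1.2]
finger_gap: 13.1
```

Call:
send_rows:
  series:
    - [0.1, [0.002, 0.03, 0], 0]
    - [0.1, [0.002, 0.03, 0], 0]

```text
time: 15.4
position: [491.1, -12.5, 45.1]
eef_rot: [3.141, -0.0, -0.075]
force: [0.1, -1.6, -1.4]
finger_gap: 13.0
```

Call:
send_rows:
  series:
    - [0.1, [0.002, 0.03, 0], 0]
    - [0.1, [0.002, 0.03, 0], 0]

```text
time: 15.6
position: [491.1, -12.3, 45.1]
eef_rot: [3.141, -0.0, -0.075]
force: [0.2, -2.5, -1.3]
finger_gap: 13.0
```

Call:
send_rows:
  series:
    - [0.1, [0.002, 0.03, 0], 0]
    - [0.1, [0.002, 0.03, 0], 0]

```text
time: 15.8
position: [491.1, -12.2, 45.1]
eef_rot: [3.141, -0.0, -0.075]
force: [-0.5, -4.1, -0.8]
finger_gap: 13.2
```

Call:
send_rows:
  series:
    - [0.1, [0.002, 0.03, 0], 0]
    - [0.1, [0.002, 0.03, 0], 0]

```text
time: 16.0
position: [491.2, -12.1, 45.2]
eef_rot: [3.14, -0.0, -0.075]
force: [-2.0, -6.6, -0.6]
finger_gap: 13.0
```

Call:
send_rows:
  series:
    - [0.1, [0.002, 0.03, 0], 0]
    - [0.1, [0.002, 0.03, 0], 0]

```text
time: 16.2
position: [491.3, -11.9, 45.2]
eef_rot: [3.14, -0.0, -0.075]
force: [-0.8, -6.9, -0.8]
finger_gap: 13.2
```

Call:
send_rows:
  series:
    - [0.1, [0.002, 0.03, 0], 0]
    - [0.1, [0.002, 0.03, 0], 0]

```text
time: 16.4
position: [491.3, -11.7, 45.2]
eef_rot: [3.14, -0.0, -0.076]
force: [-0.8, -7.0, 0.0]
finger_gap: 13.2
```

Call:
send_rows:
  series:
    - [0.1, [0.002, 0.02, 0], 0]
    - [0.1, [0.002, 0.02, 0], 0]

```text
time: 16.6
position: [491.3, -11.6, 45.2]
eef_rot: [3.14, -0.0, -0.076]
force: [-0.8, -7.6, 0.4]
finger_gap: 13.0
```

Call:
send_rows:
  series:
    - [0.1, [0.002, 0.03, 0], 0]
    - [0.1, [0.002, 0.03, 0], 0]

```text
time: 16.8
position: [491.3, -11.3, 45.3]
eef_rot: [3.14, -0.0, -0.076]
force: [-1.5, -8.1, 0.5]
finger_gap: 13.0
```

Call:
send_rows:
  series:
    - [0.1, [0.002, 0.02, 0], 0]
    - [0.1, [0.002, 0.02, 0], 0]

```text
time: 17.0
position: [491.3, -11.2, 45.3]
eef_rot: [3.14, -0.0, -0.076]
force: [-1.2, -9.5, 1.1]
finger_gap: 12.8
```

```bash
python3 - <<'E'
from h import *
o=env.observe();print(o["time"],o["position"],o["force"],o["wrist_torque"])
p,d=env.snapshot("side");crop(p,215,285,200,260,10,"pics/s9.png")
E
```

```text
17.0 [491.33332034 -11.1938909   45.2663341 ] [-1.20306276 -9.50506437  1.07649764] [-1.72620492  0.27565308  0.06003672]
```

View pics/s9.png

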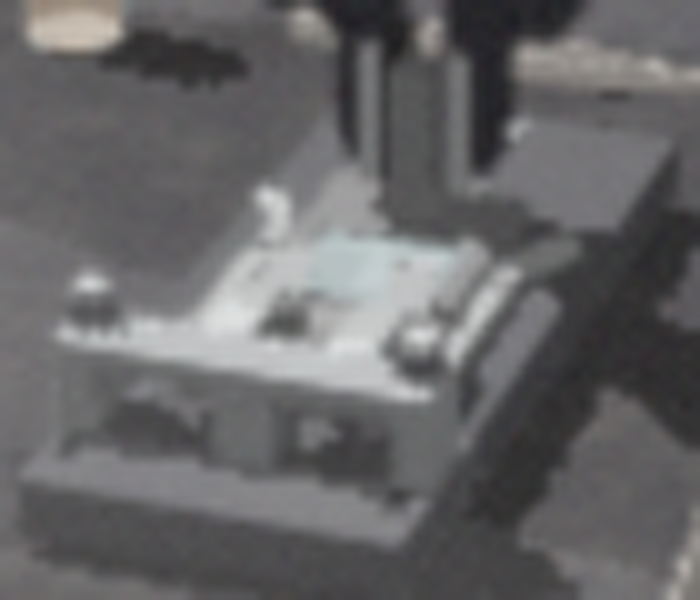

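Call:
send_rows:
  series:
    - [0.1, [-0.004, -0.05, 0], 0]
    - [0.1, [-0.008, -0.1, 0], 0]
    - [0.1, [-0.008, -0.1, 0], 0]

```text
time: 17.35
position: [491.2, -11.8, 45.2]
eef_rot: [3.141, -0.0, -0.075]
force: [-1.0, -6.0, -0.3]
finger_gap: 13.2
```

Call:
send_rows:
  series:
    - [0.1, [-0.004, -0.05, 0], 0]
    - [0.1, [-0.004, -0.05, 0], 0]

```text
time: 17.55
position: [491.2, -12.1, 45.1]
eef_rot: [3.141, -0.0, -0.075]
force: [0.1, -5.2, -0.8]
finger_gap: 13.3
```

Call:
send_rows:
  series:
    - [0.1, [-0.004, -0.05, 0], 0]
    - [0.1, [-0.004, -0.05, 0], 0]

```text
time: 17.75
position: [491.1, -12.3, 45.1]
eef_rot: [-3.141, -0.0, -0.075]
force: [0.2, -2.4, -1.3]
finger_gap: 12.7
```

Call:
send_rows:
  series:
    - [0.1, [-0.003, -0.04, 0], 0]
    - [0.1, [-0.003, -0.04, 0], 0]

```text
time: 17.95
position: [491.0, -12.4, 45.0]
eef_rot: [-3.141, 0.0, -0.075]
force: [0.2, -0.7, -1.9]
finger_gap: 13.0
```

Call:
send_rows:
  series:
    - [0.1, [0, 0, 0], 0]
    - [0.1, [0, 0, 0], 0]
    - [0.1, [0, 0, 0], 0]
  newtons: 20

```text
time: 18.25
position: [491.0, -12.5, 45.0]
eef_rot: [-3.141, 0.0, -0.075]
force: [0.4, -0.7, -1.9]
finger_gap: 13.3
```

Call:
send_rows:
  series:
    - [0.25, [0, 0, 0], 0]
    - [0.4, [0, 0, 0], 0]
    - [0.4, [0, 0, 0], 0]
    - [0.4, [0, 0, 0], 0]
    - [0.4, [0, 0, 0], 0]

```text
time: 18.75
position: [491.0, -12.6, 45.1]
eef_rot: [-3.142, -0.0, -0.075]
force: [0.2, -0.2, 1.3]
finger_gap: 34.4
```

```bash
python3 - <<'E'
from h import *
o=env.observe();print(o["time"],o["position"],o["force"],o["finger_gap"])
p,d=env.snapshot("side");crop(p,215,285,190,260,8,"pics/s10.png")
E
```

```text
18.75 [491.03236866 -12.64332099  45.09689266] [ 0.19796676 -0.17018092  1.29961484] 34.400128561084635
```

View pics/s10.png

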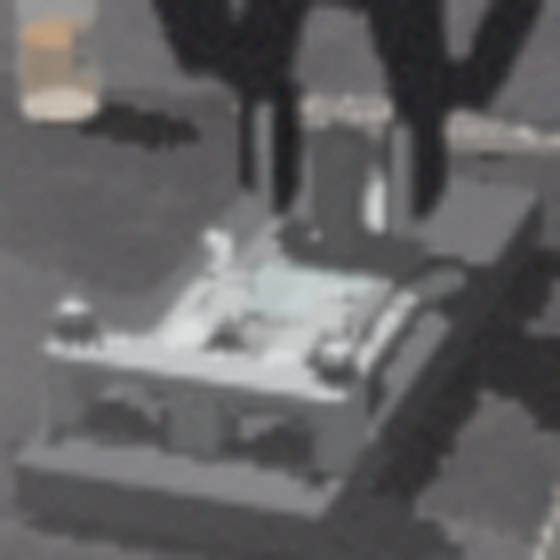

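Call:
send_rows:
  series:
    - [0.4, [0, 0, 1], 0]
    - [0.4, [0, 0, 3], 0]
    - [0.4, [0, 0, 6], 0]
    - [0.4, [0, 0, 10], 0]
    - [0.4, [0, 0, 14], 0]
    - [0.4, [0, 0, 18], 0]
    - [0.4, [0, 0, 18], 0]

```text
time: 19.5
position: [492.8, -13.0, 230.9]
eef_rot: [3.141, -0.009, -0.075]
force: [1.2, 0.2, -0.1]
finger_gap: 34.0
```

Call:
send_rows:
  series:
    - [0.4, [0, -4, 0], 0]
    - [0.4, [0, -8, 0], 0]
    - [0.4, [0, -12, 0], 0]
    - [0.4, [0, -16, 0], 0]
    - [0.4, [0, -20, 0], 0]
    - [0.4, [0, -24, 0], 0]
    - [0.4, [0, -28, 0], 0]
    - [0.4, [0, -28, 0], 0]

```text
time: 20.3
position: [490.6, -296.8, 224.3]
eef_rot: [3.141, 0.001, -0.079]
force: [-0.4, 0.5, -0.3]
finger_gap: 34.0
```

```bash
python3 - <<'E'
from h import *
o=env.observe();print(o["time"],o["position"],o["force"],o["finger_gap"])
p,d=env.snapshot("side");crop(p,215,285,190,260,8,"pics/s11.png");np.save("pics/s11.npy",d)
p,d=env.snapshot("top");crop(p,140,250,170,240,7,"pics/t11.png");np.save("pics/t11.npy",d)
E
```

```text
20.3 [ 490.56500288 -296.83230765  224.31233625] [-0.41883553  0.50912157 -0.29964156] 33.99301597957675
```

View pics/s11.png

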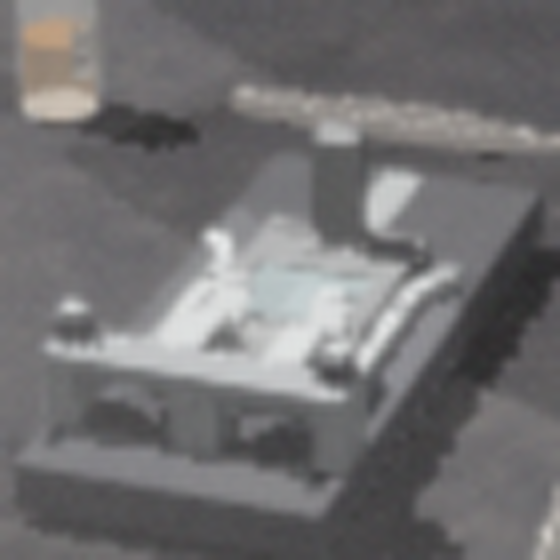

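View pics/t11.png

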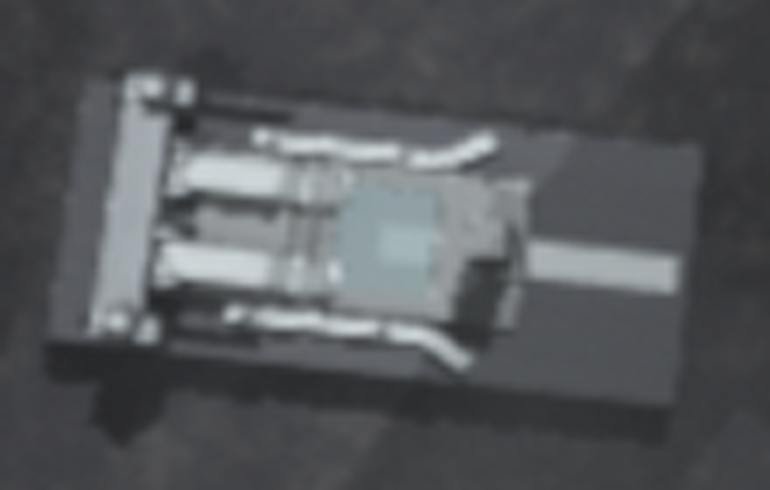

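```bash
python3 - <<'E'
from h import *
np.set_printoptions(precision=2,suppress=True)
f=lambda x,y,z: pix2plane("top",(x+.5)/7-.5+140,(y+.5)/7-.5+170,z)
O=np.array([492.95,20.4]);a=np.array([np.cos(np.radians(85.7)),np.sin(np.radians(85.7))]);n=np.array([-a[1],a[0]])
for nm,x,y,z in[("backU",530,180,26),("backL",513,328,26),("grooveU",302,230,26),("groove L",296,230,26)]:
    w=f(x,y,z)[:2]-O;print(nm,w@a,w@n)
Ds=[]
for k in range(4):
    p,d=env.snapshot("top");Ds.append(d)
Ds=np.array(Ds+[np.load("pics/t11.npy")]);D=np.median(Ds,0)
P1=cloud("top",D);P0=cloud("top",np.load("pics/top0.npy"))
for k,(u0,u1,v0,v1) in{"clip U body":(167,181,193,198),"clip U lip":(183,190,195,199),"clip L body":(164,178,206,210),"clip L lip":(181,188,207,212),"plate rear":(203,212,198,204),"plate rear low":(199,205,210,214)}.items():
    print(k,np.median(P0[v0:v1,u0:u1,2]),np.median(P1[v0:v1,u0:u1,2]),np.round(np.median(P1[v0:v1,u0:u1,2],0),0))
print(env.observe()["time"])
E
```

```text
backU -42.382256385696074 -25.349557596178983
backL -42.555933422576864 24.851771628020362
grooveU 31.264882077747327 -0.4301099676259068
groove L 33.24839204449972 -0.21861447630521447
clip U body 34.95041995801222 36.37240756809069 [37. 35. 36. 36. 37. 37. 36. 36. 36. 36. 36. 36. 37. 35.]
clip U lip 28.87063750315332 30.846099706806285 [29. 28. 29. 31. 32. 35. 37.]
clip L body 35.3007325203688 36.170211698394326 [37. 37. 36. 37. 36. 37. 35. 36. 36. 36. 35. 36. 36. 36.]
clip L lip 27.913267657903702 30.161805369319495 [30. 29. 27. 31. 32. 34. 36.]
plate rear 21.268821714416617 27.272839216508714 [27. 27. 27. 45. 45. 45. 45. 45. 45.]
plate rear low 20.573200843180928 26.44003317950927 [25. 26. 27. 27. 27. 27.]
20.6
```

```bash
python3 -c "
from bench import env
print(env.hand_in(), env.observe()['time'])"
```

```text
the job is handed in; nothing more can be done
the job is handed in; nothing more can be done
```

The slide is clipped in, lying flat and let go, and I handed the job in at about 20.6 s. The hand-in reports no verdict, so what follows is my own measurements.

- **What I did:** I gripped the post, laid the slide on the open end of the stage with about 2 N of contact, and pushed it between the rails under both clips. I felt the clips tug it about 2 N forward as they reached the groove. I pushed on until the buffer gave, then eased back to about 0.7 N, opened the gripper and lifted clear.
- **Peak push:** it reached 9.5 N, slightly above the 8–9 N asked for. After the force began to rise steeply the slide moved only about 1 mm, so I estimate the buffer went in about 1 mm, well under the 3 mm limit.
- **Downward force:** the highest reading while sliding was about 6.5 N, on the way between the rails. I raised the tool slightly to relieve it.
- **Final position:** from the top camera, the slide's centre is at about x = +12.5 mm and y within 0.5 mm in the stage frame, in line with the rails. The plate's top measures about 26–27 mm, where 26 mm means flat on the bed.
- **Clips:** both clip lips stand about 2 mm higher than when empty, which is about 0.045 rad. That fits snapped into the groove rather than riding on top. Depth noise is about 2 mm per pixel, so this comes from averaged pictures.
- **Not measured directly:** I inferred the clip angles and buffer travel from force, position and depth. No check disagreed with the result.

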